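Stand the dried round-bottomed flask in its ring stand

ROBOT

A 6-joint arm with a two-finger parallel gripper is mounted at the origin on the work surface. World frame = base frame: x ahead of the robot, y to its left, z up, the work surface at z = 0. Lengths are in m, angles in rad, forces in N, time in s.
With the tool pointing down it reaches from about 0.275 to 0.975 m from the base axis. Payload 8.4 kg.
Tool frame: the origin (TCP) lies at the very end of the fingers, on their centre line; the grasp point (between the pads) lies 19 mm behind it (r.tcp_to_grasp is the distance from the TCP to the grasp point, in m); z points along the fingers, y is the direction in which the jaws open and shut (so a half turn about z gives the same grasp; the last joint's range is limited). The gripper opens to 92 mm and grips with 3 to 60 N. Pads are 20 mm wide; open, the fingers measure 128 mm over their backs; the gripper's body (75 mm by 189 mm) begins 69 mm behind the grasp point.
Start: joints at [-1.202, 0.353, 1.633, -0, 1.155, -0.002], TCP at [0.226, -0.583, 0.215] pointing down, gripper open.
Joint ranges: [-2.63, 2.63], [-0.92, 2.1], [0.06, 2.66], [-1.3, 4.44], [0, 2.69], [-3.02, 3.02]. Speed limits (rad/s): [2.22, 2.22, 2.79, 3.14, 3.14, 3.14].

INTERFACE

Orientations are given as [roll, pitch, yaw] about the fixed x, y, z axes, in that order (R = Rz(yaw) Ry(pitch) Rx(roll)).
In Python, from rig import r gives the robot as it stands.
- The arm moves only by the tool step_arm, never from a script. Its argument "moves" is a list of rows, each an object with "linear": the shift along the tool's x, y, z in mm, a list of three; "rot": the turn, a rotation vector about the tool's x, y, z in rad, a list of three; "jaw": the gripper command: -1 is fully open, 1 is shut, values between are in proportion. A call has 1 to 5 rows; each row shifts and turns the pose as measured when the row begins, along the tool's axes as they then stand; what a row does not reach is not made up. A row lasts 1/12 s, in which the tool goes at most 41.7 mm and 7.16 degrees, less where a joint would pass 70% of its speed; a pose out of reach is approached as far as the arm can. A call is refused whole if a number of a shift passes 41.7 or a number of a turn 0.125, either way. A call with a gripper value outside its range is refused whole. The fingers move at their own pace and stop on an object; "squeeze" is the grip in N (left out, the last holds). Time passes only in rows, so rows that do not move let the fingers close. It gives the time, the measured TCP pose, the force and the opening at its end, in the units of the state.
- r.state(): the state, without advancing time (a new reading comes with each control period).
- r.capture(name): name is "scene" or "top" or "wrist"; returns the picture (400x640x3 uint8, blue, green, red); there is no depth.
- r.camera_info(name): a dict with "fx", "fy", "cx", "cy" (pixels), "k1" (the pictures are not rectified: a ray, as slopes to the right and down, at radius r is drawn at 1 + k1 r^2 times it, then the intrinsics apply), "rvec" (rotation vector, rad) and "tvec" (3), from world to camera coordinates, as OpenCV has them; the wrist camera has in their place "T_tool_cam" (4x4, takes a point from camera to tool coordinates, whose origin is the TCP and whose axes are the flange's). Camera axes: x right, y down, z forward; pixel columns grow to the right and rows downward; lengths in m; the calibration is good to about 2 mm. A picture is of the moment at which its call begins: read the wrist's pose just before it. camera_info takes no time and is no camera call.
- r.job_done(): hands the job in, once; it reports no verdict.
The state is a dict: "t": time; "q": joint angles; "qd": joint speeds; "effort": joint torques, N m; "tool_pos": TCP position; "orientation": TCP orientation; "wrist_force": force on the tool from outside, world axes, zero at the start; "wrist_torque": the same for the moment, N m; "grip_width": finger opening in m.
Only numpy, scipy, OpenCV 4.12 (cv2) and the standard library are available. Lean on these libraries where they do the work, as an engineer would, in place of code of your own. Each camera call takes 0.05 s, during which the arm holds its last target. There are 200 camera calls.

TASK

The large round-bottomed glass flask has dried on the wire drying rest: take it off and stand it upright, mouth up, properly seated in the middle of the empty ring stand. Set it down rather than letting it drop, let go of it, and leave the small flask in its own stand undisturbed.

Things in the scene. Friction and masses are not known exactly. Their poses are not given: they have to be found in the camera images.
- flask: the large amber glass flask (loose, 60 to 130 g, centre of mass near the bulb's centre): ball-shaped bulb 64 mm, round neck 24 mm in diameter from 30 to 101 mm from the origin, then a lip 30 mm wide up to 108 mm. Origin: bulb centre; +z along the neck, out of the mouth. In the ring stand it does not right itself: it stays about as it is released
- flask_grip (a point): the point on the large flask's neck axis 60 mm from the bulb's centre, axes as the flask. The flask starts in the rest with its neck 40 degrees above level, so it must be turned by 50 degrees to stand upright; within 15 mm of this point the neck can be pinched across from above without touching the rest
- rest: the wire drying rest (fixed): white base 150 x 84 x 6 mm, a square of steel wire 63 mm wide and 26 mm high in which the bulb lies, and a thin post topped by a 28 mm wide shallow V of wire that carries the neck from below, 92 mm from the bulb's centre. Origin: on the counter, 45 mm below the bulb's centre; the neck leans to the rest's -x, roughly towards the robot
- stand: the empty ring stand for the large flask, the larger of two (fixed): a level ring of 8 mm steel bar, 62 mm outside, 46 mm opening, its top 32 mm above the counter, on three short legs on a grey round foot 76 mm in diameter, 6 mm thick. Origin: centre of its underside, z up
- stand_seat (a point): the point on the large ring stand's axis, 52 mm above the counter (20 mm above the ring's top), where the bulb's centre lies when the flask is seated
- small_stand: the smaller ring stand of the same make (fixed; ring 46 mm outside, 30 mm opening, top 32 mm high, foot 58 mm in diameter), occupied by the small flask. Origin: centre of its underside
- small_flask: the small amber flask (loose), standing in the small ring stand: bulb 44 mm, neck 16 mm, its mouth 108 mm above the counter. Origin: the centre of its bulb, 46 mm above the counter; +z out of its mouth. Leave it alone

How it is judged:
On the way:
1. the flask is held in the gripper, lifted clear of the drying rest (contact force between the fingers and flask above 0.3 N and contact force between rest and flask below 0.01 N and distance of flask from where it was at the start of the episode above 0.05 m), for 0.2 s.
At the end, for the whole second after the job is handed in: Large flask at rest by itself in the large ring stand: bulb centre within 6 mm of the stand's axis and 47 to 56 mm above the counter, neck up within 0.2 rad of vertical. Small flask within 10 mm of its start and 0.25 rad of upright (horizontal distance between flask and stand_seat below 0.006 m and z of flask in the frame of stand between 0.047 and 0.056 m and angle between flask's own z axis and vertical below 0.2 rad and linear speed of flask below 0.02 m/s and angular speed of flask below 0.1 rad/s and contact force between flask and stand above 0.1 N and angle between small_flask's own z axis and vertical below 0.25 rad and distance of small_flask from where it was at the start of the episode below 0.01 m); the robot touches nothing.
It fails at once if the large flask falls: it moves faster than 0.45 m/s while the fingers do not touch it (a drop of about 10 mm) (contact force between the fingers and flask below 0.01 N and linear speed of flask above 0.45 m/s).
It fails at once if the small flask is moved by more than 15 mm or tipped by more than 0.35 rad (distance of small_flask from where it was at the start of the episode above 0.015 m or angle between small_flask's own z axis and vertical above 0.35 rad).
It also fails if it takes over 42 s, if anything falls off the work surface, if the arm or the gripper's body presses on something with over 40 N, if the wrist force passes 120 N, or if a joint passes its speed limit or range.

## Working session

There is one attempt and no reset: what is moved stays moved. The work goes in short steps, Python scripts to look and compute and a tool call to move; the robot and the scene stay as the last step left them, time stands still between calls to the robot, and variables do not carry over. Pictures are saved under pics/ and viewed, about 8 in all and at most 12, crops included, and the job is handed in when it is done.

Besides the shell and the picture viewer there is one more tool, called after "Request:" in YAML: its name, and indented under it one key for each argument. step_arm: Moves the arm, as the interface text tells. Its arguments: {"type":"object","properties":{"moves":{"type":"array","items":{"type":"object","properties":{"linear":{"type":"array","items":{"type":"number"}},"rot":{"type":"array","items":{"type":"number"}},"jaw":{"type":"number"}}}},"squeeze":{"type":"number"}},"required":["moves"]}

```bash
mkdir -p pics; ls; python3 - <<'E'
from rig import r
import cv2
for n in ("scene","top"):
    cv2.imwrite(f"pics/{n}0.png", r.capture(n)); print(n, r.camera_info(n))
print(r.camera_info("wrist")); s=r.state(); print(s['t'],s['tool_pos'],s['orientation'],s['grip_width'])
E
```

```text
pics
scene {'fx': 404.90246075320414, 'fy': 404.90246075320414, 'cx': 322.2544750951, 'cy': 195.1750576069162, 'k1': -0.03307923347257839, 'rvec': array([ 2.36626907,  1.12586648, -0.30823701]), 'tvec': array([-0.34213242, -0.28290395,  1.06111741])}
top {'fx': 366.60072729276203, 'fy': 366.60072729276203, 'cx': 319.2057762040914, 'cy': 203.32365855039026, 'k1': -0.0677282600821487, 'rvec': array([ 2.15514371, -2.18632774,  0.10254743]), 'tvec': array([0.01856437, 0.48380488, 0.80871704])}
{'fx': 357.72639537134717, 'fy': 357.72639537134717, 'cx': 323.5346555555579, 'cy': 198.72357390290307, 'k1': -0.013316615093723451, 'T_tool_cam': array([[ 1.15010779e-03, -9.61879149e-01, -2.73472448e-01,
         7.61512861e-02],
       [ 9.99999331e-01,  1.07207585e-03,  4.34777303e-04,
        -3.39415559e-04],
       [-1.25020015e-04, -2.73472765e-01,  9.61879738e-01,
        -1.68975436e-01],
       [ 0.00000000e+00,  0.00000000e+00,  0.00000000e+00,
         1.00000000e+00]])}
0.1 [ 0.22630448 -0.5821283   0.21396389] [-3.14038660e+00  3.14871574e-05  3.70796322e-01] 0.09208377744437972
```

View pics/top0.png

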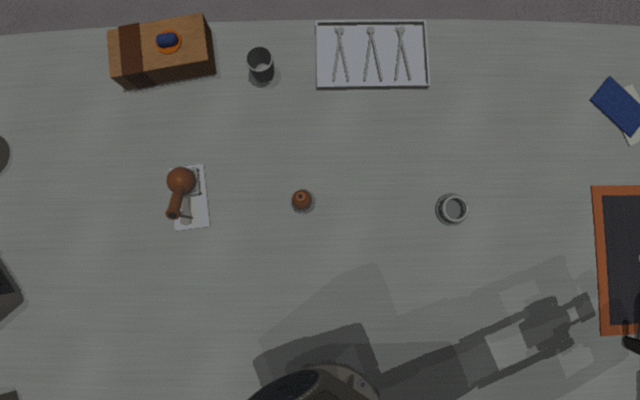

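View pics/scene0.png

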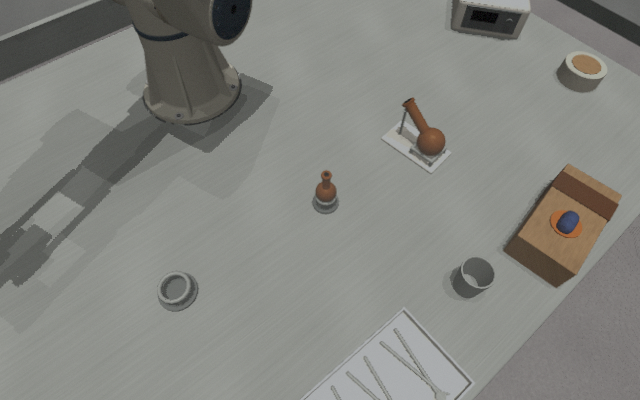

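The top view shows the flask bulb at about (181,181) with its mouth near (172,214), the small flask at (302,200) and the empty ring at (453,208). In the scene view the bulb is at (431,141), the mouth at (408,103) and the ring at (176,288). Next, an enlarged composite for closer pixel positions.

```bash
python3 - <<'E'
import cv2,numpy as np
t=cv2.imread("pics/top0.png"); s=cv2.imread("pics/scene0.png")
def c(im,x,y): 
    o=cv2.resize(im[y:y+72,x:x+96],None,fx=4,fy=4,interpolation=cv2.INTER_CUBIC)
    for k in range(0,96,10): 
        cv2.putText(o,str(x+k),(k*4,8),0,.3,(0,255,255)); o[::8,k*4]=(0,255,255)
    for k in range(0,72,10):
        cv2.putText(o,str(y+k),(0,k*4+4),0,.3,(255,255,0)); o[k*4,::8]=(255,255,0)
    return cv2.convertScaleAbs(o,alpha=1.4)
cv2.imwrite("pics/comp.png",np.vstack([np.hstack([c(t,140,155),c(t,405,170)]),np.hstack([c(s,375,90),c(s,130,255)])]))
E
```

```text
(no output)
```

View pics/comp.png

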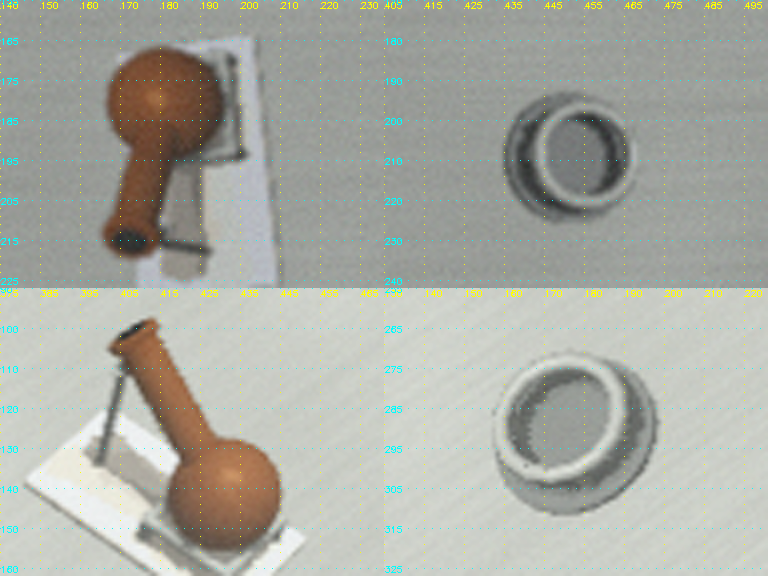

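```bash
cat > h.py <<'E'
import numpy as np,cv2
from rig import r
from scipy.spatial.transform import Rotation as R
from scipy.optimize import least_squares
def cam(n):
    i=r.camera_info(n)
    if n!="wrist": return i,cv2.Rodrigues(i["rvec"])[0],np.array(i["tvec"])
    s=r.state(); T=np.eye(4); T[:3,:3]=R.from_euler("xyz",s["orientation"]).as_matrix(); T[:3,3]=s["tool_pos"]
    W=np.linalg.inv(T@i["T_tool_cam"]); return i,W[:3,:3],W[:3,3]
def proj(c,p):
    i,M,t=c; q=M@np.asarray(p)+t; u=q[:2]/q[2]; u=u*(1+i["k1"]*u@u)
    return u*[i["fx"],i["fy"]]+[i["cx"],i["cy"]]
def at_z(c,px,z):
    f=lambda v: proj(c,[v[0],v[1],z])-px
    return least_squares(f,[0.5,0]).x
E
python3 - <<'E'
from h import *
T,S=cam("top"),cam("scene")
print("ring",at_z(T,(455.4,208.3),.028),at_z(S,(174.2,287.4),.028))
print("bulb",at_z(T,(181.2,180.5),.045),at_z(S,(431,141.5),.045))
print("small mouth",at_z(T,(301,197),.108),at_z(S,(326,175),.108))
m=np.array([(173,215),(408.5,101)])
def f(v):
    b=np.array([v[0],v[1],.045]); a=np.array([np.cos(v[2])*np.cos(.698),np.sin(v[2])*np.cos(.698),np.sin(.698)])
    return np.r_[proj(T,b)-(181.2,180.5),proj(S,b)-(431,141.5),proj(T,b+.108*a)-m[0],proj(S,b+.108*a)-m[1]]
s=least_squares(f,[.5,.3,3]); print(s.x,s.fun)
s=least_squares(lambda v:np.r_[proj(T,v)-m[0],proj(S,v)-m[1]],[.5,.3,.1]); print("mouth tri",s.x)
E
```

```text
ring [ 0.46771971 -0.29784428] [ 0.46890747 -0.29714362]
bulb [0.53800883 0.32125032] [0.53799046 0.31993514]
small mouth [0.48933292 0.0484722 ] [0.49250925 0.04748292]
[0.53825944 0.32072613 3.26601285] [ 0.23109381 -0.11429974  0.32449118 -0.09775189 -0.24804492 -0.267316
 -0.58904245 -0.26190219]
mouth tri [0.45621851 0.31131231 0.1127851 ]
```

```bash
cat >> h.py <<'E'
def plan(pos,M,n=5,lin=41,ang=.12):
    """rows (tool frame) from the present pose to pos, M; also the remaining error"""
    s=r.state(); p=np.array(s["tool_pos"]); A=R.from_euler("xyz",s["orientation"]); pos=np.array(pos)
    print("t %.2f"%s["t"],"p",np.round(p,4),"rpy",np.round(s["orientation"],3),"q",np.round(s["q"],2),"w %.4f"%s["grip_width"],"F",np.round(s["wrist_force"],1))
    k0=max(np.linalg.norm(pos-p)*1e3/lin,(A.inv()*M).magnitude()/ang); k=int(np.ceil(k0-1e-9))
    print("rows needed",k)
    rows=[]
    for j in range(min(n,k)):
        f=1/(k-j); d=(A.inv().apply(pos-p))*f; w=(A.inv()*M).as_rotvec()*f
        d=np.round(d*1e3,1); w=np.round(w,3); rows.append('{"linear":%s,"rot":%s}'%(d.tolist(),w.tolist()))
        p=p+A.apply(d/1e3); A=A*R.from_rotvec(w)
    print("["+",".join(rows)+"]")
def down(yaw,tilt=0): return R.from_euler("xyz",[np.pi,0,yaw])*R.from_rotvec([0,tilt,0])
E
python3 - <<'E'
from h import *
plan([.4924,.3152,.175],down(3.26))
print((R.from_euler("xyz",r.state()["orientation"]).inv()*down(3.26)).as_rotvec(), [x for x in dir(r) if x[0]!="_"])
E
```

```text
t 0.10 p [ 0.2263 -0.5821  0.214 ] rpy [-3.14   0.     0.371] q [-1.2   0.35  1.63 -0.    1.16 -0.  ] w 0.0921 F [-0.7 -0.1 -0.1]
rows needed 25
[{"linear":[22.9, -29.6, 1.6],"rot":[-0.0, -0.0, -0.116]},{"linear":[26.2, -26.7, 1.6],"rot":[-0.0, -0.0, -0.116]},{"linear":[29.1, -23.5, 1.6],"rot":[-0.0, -0.0, -0.116]},{"linear":[31.6, -20.0, 1.6],"rot":[0.0, -0.0, -0.116]},{"linear":[33.8, -16.2, 1.6],"rot":[0.0, -0.0, -0.115]}]
[-2.66526218e-04 -1.73650194e-03 -2.88920321e+00] ['Unreachable', 'camera_info', 'capture', 'job_done', 'state', 'tcp_to_grasp']
```

Request:
step_arm:
  moves:
    - {"linear": [23,-29.5,0],"rot": [0,0,-0.116],"jaw": -1}
    - {"linear": [26,-26.5,0],"rot": [0,0,-0.116],"jaw": -1}
    - {"linear": [29,-23.5,0],"rot": [0,0,-0.116],"jaw": -1}
    - {"linear": [31.5,-20,0],"rot": [0,0,-0.116],"jaw": -1}
    - {"linear": [34,-16,0],"rot": [0,0,-0.116],"jaw": -1}

```text
t: 0.52
tool_pos: [0.2779, -0.4022, 0.211]
orientation: [-3.14, 0.0, 0.965]
wrist_force: [0.8, 0.6, 0.3]
grip_width: 0.0917
```

```bash
python3 - <<'E'
from h import *
plan([.4924,.3152,.18],down(3.26),10)
E
```

```text
t 0.52 p [ 0.2779 -0.4022  0.211 ] rpy [-3.14   0.     0.965] q [-0.97  0.14  1.92 -0.    1.08 -0.36] w 0.0917 F [0.8 0.6 0.3]
rows needed 20
[{"linear":[35.6, -11.6, 1.6],"rot":[-0.0, -0.0, -0.115]},{"linear":[36.7, -7.5, 1.6],"rot":[-0.0, -0.0, -0.115]},{"linear":[37.3, -3.2, 1.6],"rot":[-0.0, -0.0, -0.115]},{"linear":[37.4, 1.1, 1.6],"rot":[-0.0, -0.0, -0.115]},{"linear":[37.0, 5.4, 1.6],"rot":[-0.0, -0.0, -0.115]},{"linear":[36.2, 9.6, 1.5],"rot":[-0.0, -0.0, -0.115]},{"linear":[34.8, 13.7, 1.6],"rot":[-0.0, -0.0, -0.115]},{"linear":[33.0, 17.6, 1.5],"rot":[-0.0, -0.0, -0.115]},{"linear":[30.8, 21.3, 1.6],"rot":[-0.0, -0.0, -0.115]},{"linear":[28.2, 24.7, 1.5],"rot":[-0.0, -0.0, -0.115]}]
```

Request:
step_arm:
  moves:
    - {"linear": [35.5,-11.5,0],"rot": [0,0,-0.115],"jaw": -1}
    - {"linear": [36.5,-7.5,0],"rot": [0,0,-0.115],"jaw": -1}
    - {"linear": [37.5,-3,0],"rot": [0,0,-0.115],"jaw": -1}
    - {"linear": [37.5,1,0],"rot": [0,0,-0.115],"jaw": -1}
    - {"linear": [37,5.5,0],"rot": [0,0,-0.115],"jaw": -1}

```text
t: 0.93
tool_pos: [0.3289, -0.2131, 0.21]
orientation: [-3.139, -0.002, 1.567]
wrist_force: [1.7, 0.1, -0.3]
grip_width: 0.0921
```

Request:
step_arm:
  moves:
    - {"linear": [36,9.5,0],"rot": [0,0,-0.115],"jaw": -1}
    - {"linear": [35,13.5,0],"rot": [0,0,-0.115],"jaw": -1}
    - {"linear": [33,17.5,0],"rot": [0,0,-0.115],"jaw": -1}
    - {"linear": [31,21.5,0],"rot": [0,0,-0.115],"jaw": -1}
    - {"linear": [28,24.5,0],"rot": [0,0,-0.115],"jaw": -1}

```text
t: 1.35
tool_pos: [0.3744, -0.0228, 0.2104]
orientation: [3.141, -0.002, 2.17]
wrist_force: [0.7, -0.3, 0.3]
grip_width: 0.092
```

```bash
python3 - <<'E'
from h import *
plan([.4924,.3152,.18],down(3.26),10)
E
```

```text
t 1.35 p [ 0.3744 -0.0228  0.2104] rpy [ 3.141e+00 -2.000e-03  2.170e+00] q [-0.07 -0.05  2.13  0.    1.06 -0.67] w 0.0920 F [ 0.7 -0.3  0.3]
rows needed 10
[{"linear":[21.3, 28.8, 3.1],"rot":[0.0, -0.0, -0.109]},{"linear":[18.0, 30.9, 3.1],"rot":[0.0, -0.0, -0.109]},{"linear":[14.5, 32.7, 3.1],"rot":[0.0, -0.0, -0.109]},{"linear":[10.9, 34.1, 3.1],"rot":[0.0, -0.0, -0.109]},{"linear":[7.1, 35.1, 3.1],"rot":[0.0, -0.0, -0.109]},{"linear":[3.2, 35.6, 3.1],"rot":[0.0, -0.0, -0.109]},{"linear":[-0.6, 35.8, 3.1],"rot":[0.0, -0.0, -0.109]},{"linear":[-4.5, 35.5, 3.1],"rot":[0.001, -0.0, -0.109]},{"linear":[-8.4, 34.8, 3.1],"rot":[0.001, -0.001, -0.109]},{"linear":[-12.2, 33.7, 3.0],"rot":[0.0, -0.0, -0.109]}]
```

Request:
step_arm:
  moves:
    - {"linear": [21.5,29,1],"rot": [0,0,-0.109],"jaw": -1}
    - {"linear": [18,31,3],"rot": [0,0,-0.109],"jaw": -1}
    - {"linear": [14.5,32.5,3],"rot": [0,0,-0.109],"jaw": -1}
    - {"linear": [11,34,3],"rot": [0,0,-0.109],"jaw": -1}
    - {"linear": [7,35,3],"rot": [0,0,-0.109],"jaw": -1}

```text
t: 1.77
tool_pos: [0.4308, 0.1573, 0.198]
orientation: [3.139, 0.0, 2.745]
wrist_force: [1.1, -0.3, -0.3]
grip_width: 0.0919
```

Request:
step_arm:
  moves:
    - {"linear": [3,35.5,3],"rot": [0,0,-0.109],"jaw": -1}
    - {"linear": [-0.5,36,3],"rot": [0,0,-0.109],"jaw": -1}
    - {"linear": [-4.5,35.5,3],"rot": [0,0,-0.109],"jaw": -1}
    - {"linear": [-8.5,35,3],"rot": [0,0,-0.109],"jaw": -1}
    - {"linear": [-12,33.5,3],"rot": [0,0,-0.109],"jaw": -1}

```text
t: 2.18
tool_pos: [0.4822, 0.3385, 0.1811]
orientation: [3.141, 0.0, -2.962]
wrist_force: [0.7, 0.1, 0.7]
grip_width: 0.0915
```

```bash
python3 - <<'E'
from h import *
plan([.4924,.3152,.18],down(3.26),5)
c=cam("wrist"); im=r.capture("wrist")
a=np.array([np.cos(3.26)*.766,np.sin(3.26)*.766,.643]); b=np.array([.538,.3205,.045])
for k in (0,.06,.108): print(k,proj(c,b+k*a))
for k in (0,.108): cv2.circle(im,tuple(int(v) for v in np.round(proj(c,b+k*a))),2,(0,255,0),-1)
cv2.imwrite("pics/w1.png",im)
E
```

```text
t 2.18 p [0.4822 0.3385 0.1811] rpy [ 3.141  0.    -2.962] q [ 0.61  0.33  1.74  0.    1.06 -1.14] w 0.0915 F [0.7 0.1 0.7]
rows needed 1
[{"linear":[-5.8, -24.8, 1.1],"rot":[0.001, -0.0, 0.061]}]
0 [293.02114221 243.87342764]
0.06 [291.27909579 208.78622229]
0.108 [289.37534285 170.24661648]
```

View pics/w1.png

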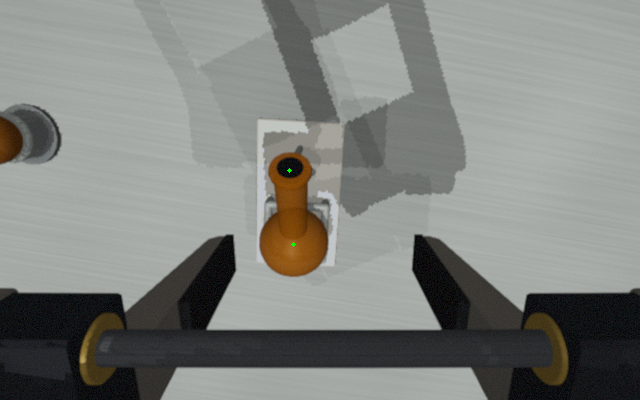

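The wrist view agrees: the projected bulb and mouth dots lie at (293,244) and (289,170), within about 2 px of the outlines. Centring over the neck and going down.

Request:
step_arm:
  moves:
    - {"linear": [-6,-25,0],"rot": [0,0,0.061],"jaw": -1}
    - {"linear": [0,0,0],"rot": [0,0,0],"jaw": -1}
    - {"linear": [0,0,30],"rot": [0,0,0],"jaw": -1}
    - {"linear": [0,0,30],"rot": [0,0,0],"jaw": -1}

```text
t: 2.57
tool_pos: [0.4982, 0.3267, 0.1228]
orientation: [3.133, 0.009, -3.01]
wrist_force: [0.2, -0.3, -1.7]
grip_width: 0.0921
```

```bash
python3 - <<'E'
from h import *
plan([.4924,.3152,.0646],down(3.26),5,lin=20)
E
```

```text
t 2.57 p [0.4982 0.3267 0.1228] rpy [ 3.133  0.009 -3.01 ] q [ 0.58  0.4   1.79  0.    0.94 -1.13] w 0.0921 F [ 0.2 -0.3 -1.7]
rows needed 3
[{"linear":[2.6, -3.7, 19.4],"rot":[0.003, 0.003, 0.004]},{"linear":[2.5, -3.7, 19.4],"rot":[0.003, 0.003, 0.004]},{"linear":[2.5, -3.6, 19.3],"rot":[0.002, 0.003, 0.005]}]
```

Request:
step_arm:
  moves:
    - {"linear": [5,-9,5],"rot": [0.003,0.003,0.005],"jaw": -1}
    - {"linear": [2,-2,10],"rot": [0,0,0.004],"jaw": -1}
    - {"linear": [0,0,0],"rot": [0,0,0],"jaw": -1}

```text
t: 2.82
tool_pos: [0.4882, 0.311, 0.1021]
orientation: [3.141, -0.003, -3.021]
wrist_force: [-1.1, -0.9, -0.3]
grip_width: 0.0919
```

```bash
python3 - <<'E'
from h import *
plan([.4924,.3152,.0646],down(3.26),5,lin=15)
E
```

```text
t 2.82 p [0.4882 0.311  0.1021] rpy [ 3.141e+00 -3.000e-03 -3.021e+00] q [ 0.56  0.41  1.83  0.    0.9  -1.13] w 0.0919 F [-1.1 -0.9 -0.3]
rows needed 3
[{"linear":[-1.6, 1.2, 12.5],"rot":[0.0, -0.001, 0.001]},{"linear":[-1.6, 1.2, 12.5],"rot":[0.0, -0.001, 0.001]},{"linear":[-1.5, 1.2, 12.5],"rot":[0.001, -0.001, 0.0]}]
```

Request:
step_arm:
  moves:
    - {"linear": [-2,2,12],"rot": [0,0,0],"jaw": -1}
    - {"linear": [-1,1,12],"rot": [0,0,0],"jaw": -1}
    - {"linear": [0,0,12],"rot": [0,0,0],"jaw": -1}
    - {"linear": [0,0,0],"rot": [0,0,0],"jaw": -1}

```text
t: 3.15
tool_pos: [0.492, 0.3145, 0.0662]
orientation: [3.139, -0.0, -3.022]
wrist_force: [-0.6, 0.1, 1.2]
grip_width: 0.092
```

```bash
python3 - <<'E'
from h import *
plan([.4924,.3152,.0646],down(3.26),5,lin=15)
E
```

```text
t 3.15 p [0.492  0.3145 0.0662] rpy [ 3.139 -0.    -3.022] q [ 0.56  0.47  1.84  0.    0.83 -1.13] w 0.0920 F [-0.6  0.1  1.2]
rows needed 1
[{"linear":[-0.5, 0.7, 1.6],"rot":[0.002, -0.0, 0.001]}]
```

Request:
step_arm:
  moves:
    - {"linear": [-0.5,0.5,1],"rot": [0,0,0],"jaw": 0}
    - {"linear": [0,0,0],"rot": [0,0,0],"jaw": 0.4}
    - {"linear": [0,0,0],"rot": [0,0,0],"jaw": 1}
    - {"linear": [0,0,0],"rot": [0,0,0],"jaw": 1}
    - {"linear": [0,0,0],"rot": [0,0,0],"jaw": 1}
  squeeze: 35

```text
t: 3.57
tool_pos: [0.493, 0.3157, 0.0654]
orientation: [3.139, 0.0, -3.022]
wrist_force: [0.4, -0.5, 0.5]
grip_width: 0.0606
```

Request:
step_arm:
  moves:
    - {"linear": [0,0,0],"rot": [0,0,0],"jaw": 1}
    - {"linear": [0,0,0],"rot": [0,0,0],"jaw": 1}
    - {"linear": [0,0,0],"rot": [0,0,0],"jaw": 1}

```text
t: 3.82
tool_pos: [0.4935, 0.3161, 0.0663]
orientation: [3.138, 0.002, -3.022]
wrist_force: [-0.0, -0.4, -0.1]
grip_width: 0.0406
```

Request:
step_arm:
  moves:
    - {"linear": [0,0,1],"rot": [0,0,0],"jaw": 1}
    - {"linear": [0,0,0],"rot": [0,0,0],"jaw": 1}
    - {"linear": [0,0,0],"rot": [0,0,0],"jaw": 1}
    - {"linear": [0,0,0],"rot": [0,0,0],"jaw": 1}
    - {"linear": [0,0,0],"rot": [0,0,0],"jaw": 1}

```text
t: 4.23
tool_pos: [0.4937, 0.3158, 0.0656]
orientation: [3.139, 0.002, -3.022]
wrist_force: [0.8, -0.7, -0.1]
grip_width: 0.0231
```

Request:
step_arm:
  moves:
    - {"linear": [0,0,0],"rot": [0,0,0],"jaw": 1}
    - {"linear": [0,0,-8],"rot": [0,0,0],"jaw": 1}
    - {"linear": [0,0,-15],"rot": [0,0,0],"jaw": 1}
    - {"linear": [0,0,-25],"rot": [0,0,0],"jaw": 1}
    - {"linear": [0,0,-25],"rot": [0,0,0],"jaw": 1}

```text
t: 4.65
tool_pos: [0.4896, 0.3133, 0.136]
orientation: [-3.14, -0.009, -3.022]
wrist_force: [0.7, 1.1, -2.1]
grip_width: 0.0234
```

Request:
step_arm:
  moves:
    - {"linear": [0,0,-30],"rot": [0,0,0],"jaw": 1}
    - {"linear": [0,0,-30],"rot": [0,0,0],"jaw": 1}
    - {"linear": [0,0,-25],"rot": [0,0,0],"jaw": 1}
    - {"linear": [0,0,-15],"rot": [0,0,0],"jaw": 1}
    - {"linear": [0,0,0],"rot": [0,0,0],"jaw": 1}

```text
t: 5.07
tool_pos: [0.4905, 0.3143, 0.2477]
orientation: [3.14, -0.004, -3.022]
wrist_force: [0.5, 1.1, -0.6]
grip_width: 0.0235
```

```bash
python3 - <<'E'
from h import *
# towards the stand: heading turns with the base; inward radial there
az=np.arctan2(-.2975,.4683); yaw=az+np.pi
print("yaw",yaw)
plan([.42,.10,.25],down(3.26-.3),10,lin=38,ang=.1)
cv2.imwrite("pics/w2.png",np.hstack([r.capture("wrist")[:,120:520],r.capture("top")[120:320,90:290].repeat(2,0).repeat(2,1)]))
E
```

```text
yaw 2.575637579515278
t 5.07 p [0.4905 0.3143 0.2477] rpy [ 3.14  -0.004 -3.022] q [ 0.57  0.26  1.69  0.    1.2  -1.13] w 0.0235 F [ 0.5  1.1 -0.6]
rows needed 6
[{"linear":[15.9, -34.0, -0.4],"rot":[0.0, -0.001, 0.05]},{"linear":[14.2, -34.8, -0.4],"rot":[0.0, -0.001, 0.05]},{"linear":[12.5, -35.5, -0.4],"rot":[0.0, -0.001, 0.05]},{"linear":[10.7, -36.1, -0.4],"rot":[0.0, -0.001, 0.051]},{"linear":[8.8, -36.5, -0.4],"rot":[0.0, -0.0, 0.05]},{"linear":[7.0, -37.0, -0.3],"rot":[0.001, -0.001, 0.051]}]
```

View pics/w2.png

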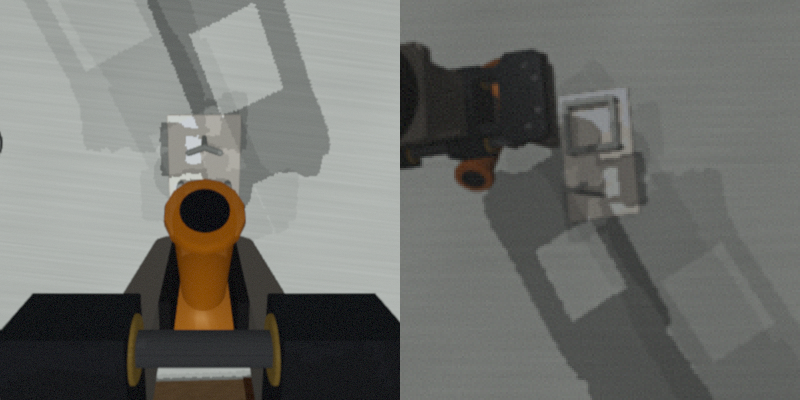

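Flask is held: in the wrist view the mouth is at (325,211), with the empty rest behind it. Next I get the neck angle from the mouth pixel and plan the transfer, staying high over the small flask (bulb bottom must clear 0.108).

```bash
python3 - <<'E'
from h import *
i=r.camera_info("wrist"); W=np.linalg.inv(i["T_tool_cam"]); c=(i,W[:3,:3],W[:3,3])
for d in (36,40,44,48):
    a=np.array([np.cos(np.radians(d)),0,-np.sin(np.radians(d))]); print(d,proj(c,np.array([0,0,-.019])+.048*a))
E
```

```text
36 [323.12751174 210.81942441]
40 [323.1117981  218.69715437]
44 [323.09582907 227.1616635 ]
48 [323.0797521  236.15495416]
```

Request:
step_arm:
  moves:
    - {"linear": [16,-34,-10],"rot": [0,0,0.05],"jaw": 1}
    - {"linear": [14,-35,-10],"rot": [0,0,0.05],"jaw": 1}
    - {"linear": [12.5,-35.5,-10],"rot": [0,0,0.05],"jaw": 1}
    - {"linear": [10.5,-36,-5],"rot": [0,0,0.05],"jaw": 1}
    - {"linear": [9,-36.5,0],"rot": [0,0,0.05],"jaw": 1}

```text
t: 5.58
tool_pos: [0.4261, 0.1332, 0.2714]
orientation: [-3.133, -0.019, 3.01]
wrist_force: [0.4, -1.0, -0.9]
grip_width: 0.0231
```

```bash
python3 - <<'E'
from h import *
plan([.42,-.22,.275],down(2.5756),10,lin=36,ang=.1)
E
```

```text
t 5.58 p [0.4261 0.1332 0.2714] rpy [-3.133 -0.019  3.01 ] q [ 0.3   0.02  1.91  0.    1.23 -1.14] w 0.0231 F [ 0.4 -1.  -0.9]
rows needed 10
[{"linear":[-4.0, -35.1, -0.2],"rot":[-0.001, -0.002, 0.043]},{"linear":[-5.5, -34.9, -0.2],"rot":[-0.001, -0.002, 0.043]},{"linear":[-7.0, -34.6, -0.2],"rot":[-0.001, -0.002, 0.044]},{"linear":[-8.6, -34.3, -0.2],"rot":[-0.001, -0.002, 0.043]},{"linear":[-10.0, -33.9, -0.2],"rot":[-0.001, -0.002, 0.044]},{"linear":[-11.5, -33.4, -0.2],"rot":[-0.001, -0.001, 0.043]},{"linear":[-12.9, -32.9, -0.3],"rot":[-0.001, -0.002, 0.044]},{"linear":[-14.4, -32.3, -0.3],"rot":[-0.002, -0.001, 0.043]},{"linear":[-15.7, -31.6, -0.3],"rot":[-0.001, -0.001, 0.044]},{"linear":[-17.2, -30.9, -0.3],"rot":[-0.002, -0.002, 0.043]}]
```

Request:
step_arm:
  moves:
    - {"linear": [-4,-35,0],"rot": [0,0,0.043],"jaw": 1}
    - {"linear": [-5.5,-35,0],"rot": [0,0,0.043],"jaw": 1}
    - {"linear": [-7,-34.5,0],"rot": [0,0,0.043],"jaw": 1}
    - {"linear": [-8.5,-34.5,0],"rot": [0,0,0.043],"jaw": 1}
    - {"linear": [-10,-34,0],"rot": [0,0,0.043],"jaw": 1}

```text
t: 6.0
tool_pos: [0.4125, -0.0511, 0.2647]
orientation: [-3.124, -0.029, 2.786]
wrist_force: [1.5, -0.3, -1.9]
grip_width: 0.023
```

Request:
step_arm:
  moves:
    - {"linear": [-11.5,-33.5,0],"rot": [0,0,0.043],"jaw": 1}
    - {"linear": [-13,-33,0],"rot": [0,0,0.043],"jaw": 1}
    - {"linear": [-14.5,-32.5,0],"rot": [0,0,0.043],"jaw": 1}
    - {"linear": [-16,-31.5,0],"rot": [0,0,0.043],"jaw": 1}
    - {"linear": [-15,-28,0],"rot": [0,0,0.043],"jaw": 1}

```text
t: 6.42
tool_pos: [0.4004, -0.2319, 0.2572]
orientation: [-3.116, -0.038, 2.56]
wrist_force: [1.3, -0.3, -0.9]
grip_width: 0.0233
```

```bash
cat >> h.py <<'E'
ST=np.array([.4683,-.2975])
def tcp_for(bulb,yaw,tilt,L=.06,th=np.radians(40)):
    "TCP that puts the bulb centre at bulb, the neck being at angle th from tool x towards -z"
    M=down(yaw,tilt); a=M.apply([np.cos(th),0,-np.sin(th)])
    return np.array(bulb)+L*a-M.apply([0,0,-.019]),M
E
python3 - <<'E'
from h import *
p,M=tcp_for([*ST,.11],2.5756,.873); print(p)
plan(p,M,10,lin=30,ang=.1)
E
```

```text
[ 0.45602841 -0.2897035   0.15779191]
t 6.42 p [ 0.4004 -0.2319  0.2572] rpy [-3.116 -0.038  2.56 ] q [-0.51  0.08  1.89 -0.02  1.22 -1.49] w 0.0233 F [ 1.3 -0.3 -0.9]
rows needed 9
[{"linear":[-9.1, -1.7, 10.8],"rot":[-0.002, 0.093, -0.003]},{"linear":[-10.1, -1.7, 9.9],"rot":[-0.002, 0.093, -0.003]},{"linear":[-10.9, -1.8, 8.9],"rot":[-0.002, 0.093, -0.003]},{"linear":[-11.7, -1.8, 7.8],"rot":[-0.002, 0.093, -0.003]},{"linear":[-12.4, -1.9, 6.7],"rot":[-0.002, 0.093, -0.003]},{"linear":[-12.9, -2.0, 5.5],"rot":[-0.002, 0.093, -0.003]},{"linear":[-13.4, -2.0, 4.3],"rot":[-0.002, 0.092, -0.002]},{"linear":[-13.7, -2.0, 3.0],"rot":[-0.002, 0.093, -0.003]},{"linear":[-13.9, -2.1, 1.7],"rot":[-0.002, 0.092, -0.002]}]
```

Request:
step_arm:
  moves:
    - {"linear": [-9,-1.5,11],"rot": [-0.002,0.093,-0.003],"jaw": 1}
    - {"linear": [-10,-1.5,10],"rot": [-0.002,0.093,-0.003],"jaw": 1}
    - {"linear": [-11,-2,9],"rot": [-0.002,0.093,-0.003],"jaw": 1}
    - {"linear": [-11.5,-2,8],"rot": [-0.002,0.093,-0.003],"jaw": 1}
    - {"linear": [-12.5,-2,6.5],"rot": [-0.002,0.093,-0.003],"jaw": 1}

```text
t: 6.83
tool_pos: [0.4252, -0.2695, 0.196]
orientation: [-3.127, -0.521, 2.555]
wrist_force: [0.1, -0.1, -1.2]
grip_width: 0.0232
```

```bash
python3 - <<'E'
from h import *
p,M=tcp_for([*ST,.11],2.5756,.873); print(p)
plan(p,M,10,lin=30,ang=.1)
E
```

```text
[ 0.45602841 -0.2897035   0.15779191]
t 6.83 p [ 0.4252 -0.2695  0.196 ] rpy [-3.127 -0.521  2.555] q [-0.57  0.5   1.56 -0.    1.6  -1.55] w 0.0232 F [ 0.1 -0.1 -1.2]
rows needed 4
[{"linear":[-12.8, 0.1, 3.7],"rot":[-0.0, 0.088, -0.005]},{"linear":[-13.0, 0.1, 2.6],"rot":[-0.0, 0.088, -0.005]},{"linear":[-13.2, -0.0, 1.4],"rot":[-0.0, 0.088, -0.004]},{"linear":[-13.3, -0.1, 0.2],"rot":[-0.001, 0.088, -0.005]}]
```

Request:
step_arm:
  moves:
    - {"linear": [-13,0,4],"rot": [0,0.088,-0.005],"jaw": 1}
    - {"linear": [-13,0,2.5],"rot": [0,0.088,-0.005],"jaw": 1}
    - {"linear": [-13,0,1.5],"rot": [0,0.088,-0.005],"jaw": 1}
    - {"linear": [-13,0,0],"rot": [0,0.08,-0.005],"jaw": 1}
    - {"linear": [0,0,0],"rot": [0,0,0],"jaw": 1}

```text
t: 7.25
tool_pos: [0.4526, -0.2891, 0.1394]
orientation: [3.138, -0.907, 2.578]
wrist_force: [-0.5, 0.1, -3.4]
grip_width: 0.0233
```

```bash
python3 - <<'E'
from h import *
p,M=tcp_for([*ST,.11],2.5756,.873)
plan(p,M,10,lin=30,ang=.1)
s=r.state(); A=R.from_euler("xyz",s["orientation"]); g=np.array(s["tool_pos"])+A.apply([0,0,-.019]); th=np.radians(40)
a=A.apply([np.cos(th),0,-np.sin(th)]); print("axis",a,"bulb est",g-.06*a)
T,S=cam("top"),cam("scene"); print([np.round(proj(C,g+k*a),1) for C in (T,S) for k in (-.06,.048)])
def c(im,x,y,u):
    x=int(x)-35;y=int(y)-35
    o=cv2.resize(im[y:y+70,x:x+70],None,fx=5.5,fy=5.5,interpolation=cv2.INTER_CUBIC)
    for k in range(0,70,10):
        q=int(k*5.5); cv2.putText(o,str(x+k),(q,8),0,.3,(0,255,255)); o[::8,q]=(0,255,255)
        cv2.putText(o,str(y+k),(0,q+4),0,.3,(255,255,0)); o[q,::8]=(255,255,0)
    return cv2.convertScaleAbs(o,alpha=1.4)
cv2.imwrite("pics/c2.png",np.hstack([c(r.capture("top"),*proj(T,g),0),c(r.capture("scene"),*proj(S,g-.03*a),0)]))
E
```

```text
t 7.25 p [ 0.4526 -0.2891  0.1394] rpy [ 3.138 -0.907  2.578] q [-0.57  0.85  1.26 -0.    1.93 -1.58] w 0.0233 F [-0.5  0.1 -3.4]
rows needed 1
[{"linear":[12.5, 1.3, -13.8],"rot":[0.001, -0.034, 0.002]}]
axis [ 0.02773386 -0.02000747  0.9994151 ] bulb est [ 0.46358636 -0.29593008  0.09116203]
[array([465.5, 207.8]), array([489.7, 201.1]), array([162.3, 272.6]), array([138.4, 248.8])]
```

View pics/c2.png

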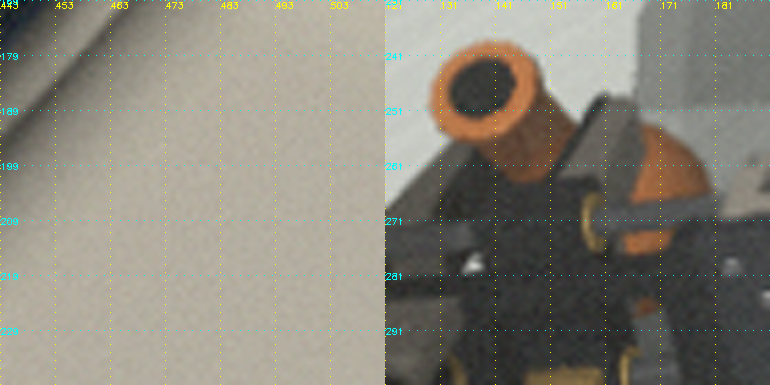

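The scene crop shows the mouth at about (139,247) against a prediction of (138.4,248.8), so the flask is nearly upright with the bulb about where computed. The top view is blocked by the gripper. One wrist look from here.

```bash
python3 - <<'E'
from h import *
c=cam("wrist"); im=r.capture("wrist")
print([np.round(proj(c,[*ST,z]),1) for z in (0,.032)])
for k in np.linspace(0,2*np.pi,24):
    for R0,z in ((.031,.028),(.038,.006)): cv2.circle(im,tuple(int(v) for v in np.round(proj(c,[ST[0]+R0*np.cos(k),ST[1]+R0*np.sin(k),z]))),1,(0,255,0),-1)
cv2.imwrite("pics/w3.png",im)
i=r.camera_info("wrist"); W=np.linalg.inv(i["T_tool_cam"]); c=(i,W[:3,:3],W[:3,3])
for d in (36,38,40):
    a=np.array([np.cos(np.radians(d)),0,-np.sin(np.radians(d))]); print(d,[proj(c,np.array([.0012,0,-.018])+k*a) for k in (.048,-.06)])
E
```

```text
[array([325.7, 353.5]), array([325.9, 343.6])]
36 [array([325.1429958 , 203.46899438]), array([324.6283157 , 313.70498847])]
38 [array([325.15028004, 207.26881358]), array([324.62603988, 310.24991955])]
40 [array([325.15719208, 211.22317118]), array([324.62399652, 306.79272911])]
```

View pics/w3.png

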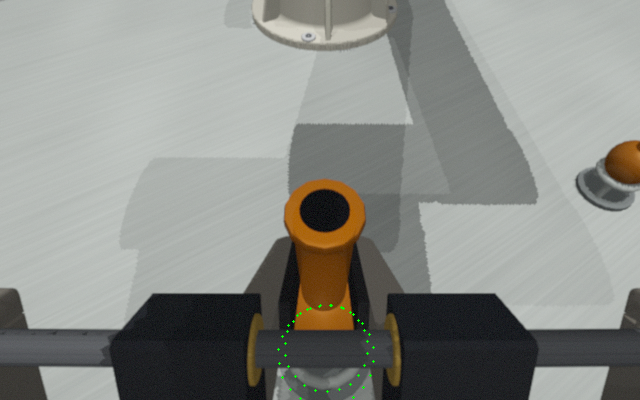

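The wrist view has the mouth hole at (325,211), which matches a 40° neck angle with a 1.2 mm offset (predicted 325,211.2). The visible ring edge agrees with the stand projection. Lowering now.

```bash
cat >> h.py <<'E'
OFF=np.array([.0012,0,-.018])
def aim(z,yaw=2.5756,tilt=.873,**k):
    M=down(yaw,tilt); th=np.radians(40); v=np.array([np.cos(th),0,-np.sin(th)])
    s=r.state(); A=R.from_euler("xyz",s["orientation"]); print("axis",np.round(A.apply(v),3),"bulb",np.round(np.array(s["tool_pos"])+A.apply(OFF-.06*v),4))
    plan(np.array([*ST,z])-M.apply(OFF-.06*v),M,**k)
E
python3 - <<'E'
from h import *
aim(.075,lin=10)
E
```

```text
axis [ 0.017 -0.012  1.   ] bulb [ 0.4634 -0.2958  0.0986]
t 7.40 p [ 0.4532 -0.2894  0.1464] rpy [ 3.139 -0.893  2.577] q [-0.57  0.84  1.27 -0.    1.93 -1.58] w 0.0233 F [ 0.4  0.4 -1.1]
rows needed 3
[{"linear":[-7.1, 0.4, 3.9],"rot":[0.0, -0.007, 0.0]},{"linear":[-7.0, 0.4, 4.0],"rot":[0.001, -0.007, 0.001]},{"linear":[-7.0, 0.4, 4.1],"rot":[0.0, -0.006, 0.0]}]
```

Request:
step_arm:
  moves:
    - {"linear": [-7,0.5,4],"rot": [0,-0.007,0],"jaw": 1}
    - {"linear": [-7,0.5,4],"rot": [0,-0.007,0],"jaw": 1}
    - {"linear": [-6,0.5,3.5],"rot": [0,-0.007,0],"jaw": 1}
    - {"linear": [0,0,0],"rot": [0,0,0],"jaw": 1}
    - {"linear": [0,0,0],"rot": [0,0,0],"jaw": 1}

```text
t: 7.82
tool_pos: [0.4582, -0.2903, 0.1291]
orientation: [3.139, -0.853, 2.577]
wrist_force: [1.2, -0.3, -0.4]
grip_width: 0.0232
```

```bash
python3 - <<'E'
from h import *
aim(.056,lin=5)
E
```

```text
axis [-0.017  0.009  1.   ] bulb [ 0.47   -0.2977  0.0819]
t 7.82 p [ 0.4582 -0.2903  0.1291] rpy [ 3.139 -0.853  2.577] q [-0.57  0.84  1.28 -0.    1.87 -1.57] w 0.0232 F [ 1.2 -0.3 -0.4]
rows needed 6
[{"linear":[-3.1, -0.1, 2.9],"rot":[0.0, 0.003, 0.0]},{"linear":[-3.2, -0.1, 2.9],"rot":[0.0, 0.003, 0.0]},{"linear":[-3.2, -0.1, 2.9],"rot":[0.0, 0.003, 0.0]},{"linear":[-3.2, -0.1, 2.8],"rot":[0.0, 0.004, 0.0]},{"linear":[-3.2, -0.1, 2.8],"rot":[0.0, 0.003, 0.001]}]
```

Request:
step_arm:
  moves:
    - {"linear": [-4,0,4],"rot": [0,0.004,0],"jaw": 1}
    - {"linear": [-4,0,3.5],"rot": [0,0.004,0],"jaw": 1}
    - {"linear": [-4,0,3.5],"rot": [0,0.003,0],"jaw": 1}
    - {"linear": [-3,0,2.5],"rot": [0,0.003,0],"jaw": 1}
    - {"linear": [0,0,0],"rot": [0,0,0],"jaw": 1}

```text
t: 8.23
tool_pos: [0.4584, -0.2903, 0.1091]
orientation: [3.14, -0.864, 2.577]
wrist_force: [-0.0, 0.1, -1.5]
grip_width: 0.0232
```

```bash
python3 - <<'E'
from h import *
aim(.055,lin=3)
E
```

```text
axis [-0.008  0.003  1.   ] bulb [ 0.4697 -0.2974  0.0617]
t 8.23 p [ 0.4584 -0.2903  0.1091] rpy [ 3.14  -0.864  2.577] q [-0.57  0.87  1.28 -0.    1.86 -1.57] w 0.0232 F [-0.   0.1 -1.5]
rows needed 3
[{"linear":[-1.5, -0.3, 1.6],"rot":[0.0, 0.003, 0.0]},{"linear":[-1.5, -0.2, 1.6],"rot":[0.0, 0.003, 0.001]},{"linear":[-1.5, -0.3, 1.6],"rot":[0.001, 0.003, 0.0]}]
```

Request:
step_arm:
  moves:
    - {"linear": [-2,0,1.5],"rot": [0,0.003,0],"jaw": 1}
    - {"linear": [-1.5,0,1.5],"rot": [0,0.003,0],"jaw": 1}
    - {"linear": [-1.5,0,1.5],"rot": [0,0.002,0],"jaw": 1}
    - {"linear": [0,0,0],"rot": [0,0,0],"jaw": 1}

```text
t: 8.57
tool_pos: [0.4579, -0.2901, 0.1007]
orientation: [3.139, -0.875, 2.577]
wrist_force: [0.4, 1.0, -1.9]
grip_width: 0.0232
```

```bash
python3 - <<'E'
from h import *
aim(.052,lin=2)
def c(im,x,y):
    x=int(x)-35;y=int(y)-35
    o=cv2.resize(im[y:y+70,x:x+70],None,fx=5.5,fy=5.5,interpolation=cv2.INTER_CUBIC)
    return cv2.convertScaleAbs(o,alpha=1.4)
im=r.capture("wrist"); S=cam("scene")
cv2.imwrite("pics/c3.png",np.hstack([cv2.resize(im[170:400,210:440],(385,385)),c(r.capture("scene"),*proj(S,[*ST,.05]))]))
E
```

```text
axis [ 0.001 -0.002  1.   ] bulb [ 0.4688 -0.2969  0.0532]
t 8.57 p [ 0.4579 -0.2901  0.1007] rpy [ 3.139 -0.875  2.577] q [-0.57  0.88  1.28 -0.    1.86 -1.57] w 0.0232 F [ 0.4  1.  -1.9]
rows needed 1
[{"linear":[-0.8, -0.7, 1.0],"rot":[0.001, -0.002, 0.001]}]
```

View pics/c3.png

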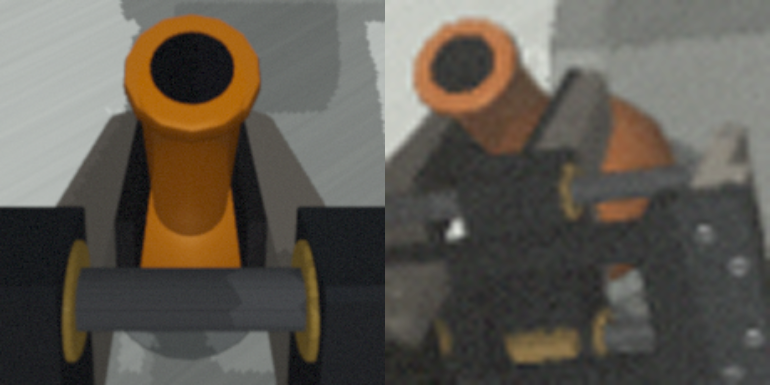

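The mouth hole still sits at about (325,211) in the wrist view, so the neck hasn't slipped in the grip. The bulb is now over the ring. Touching down in small steps while watching the force.

Request:
step_arm:
  moves:
    - {"linear": [-0.8,-0.5,1],"rot": [0,0,0],"jaw": 1}
    - {"linear": [0,0,0],"rot": [0,0,0],"jaw": 1}
    - {"linear": [0,0,0],"rot": [0,0,0],"jaw": 1}

```text
t: 8.92
tool_pos: [0.4578, -0.2906, 0.1002]
orientation: [3.14, -0.874, 2.577]
wrist_force: [0.1, 0.9, -2.1]
grip_width: 0.023
```

```bash
python3 - <<'E'
from h import *
aim(.0505,lin=2)
E
```

```text
axis [ 0.    -0.002  1.   ] bulb [ 0.4687 -0.2975  0.0527]
t 8.92 p [ 0.4578 -0.2906  0.1002] rpy [ 3.14  -0.874  2.577] q [-0.57  0.88  1.28 -0.    1.86 -1.57] w 0.0230 F [ 0.1  0.9 -2.1]
rows needed 2
[{"linear":[-0.7, -0.1, 0.9],"rot":[0.0, -0.0, 0.001]},{"linear":[-0.7, -0.0, 0.8],"rot":[0.001, -0.001, 0.0]}]
```

Request:
step_arm:
  moves:
    - {"linear": [-0.8,0,0.8],"rot": [0,0,0],"jaw": 1}
    - {"linear": [-0.8,0,0.8],"rot": [0,0,0],"jaw": 1}
    - {"linear": [0,0,0],"rot": [0,0,0],"jaw": 1}

```text
t: 9.17
tool_pos: [0.4573, -0.2906, 0.0989]
orientation: [3.14, -0.874, 2.577]
wrist_force: [-0.9, -1.0, -1.8]
grip_width: 0.0231
```

```bash
python3 - <<'E'
from h import *
aim(.050,lin=2)
E
```

```text
axis [ 0.001 -0.002  1.   ] bulb [ 0.4682 -0.2975  0.0514]
t 9.17 p [ 0.4573 -0.2906  0.0989] rpy [ 3.14  -0.874  2.577] q [-0.57  0.89  1.28 -0.    1.85 -1.57] w 0.0231 F [-0.9 -1.  -1.8]
rows needed 1
[{"linear":[-1.1, 0.1, 0.9],"rot":[0.001, -0.001, 0.001]}]
```

Request:
step_arm:
  moves:
    - {"linear": [-1,0,1],"rot": [0,0,0],"jaw": 1}
    - {"linear": [-0.7,0,0.6],"rot": [0,0,0],"jaw": 1}
    - {"linear": [0,0,0],"rot": [0,0,0],"jaw": 1}

```text
t: 9.42
tool_pos: [0.4571, -0.2906, 0.0988]
orientation: [3.14, -0.876, 2.577]
wrist_force: [0.0, 0.7, -1.8]
grip_width: 0.0231
```

```bash
python3 - <<'E'
from h import *
aim(.049,lin=2)
E
```

```text
axis [ 0.002 -0.002  1.   ] bulb [ 0.468  -0.2975  0.0512]
t 9.42 p [ 0.4571 -0.2906  0.0988] rpy [ 3.14  -0.876  2.577] q [-0.57  0.89  1.28 -0.    1.85 -1.57] w 0.0231 F [ 0.   0.7 -1.8]
rows needed 2
[{"linear":[-0.9, 0.1, 0.7],"rot":[0.0, -0.001, 0.0]},{"linear":[-0.9, 0.1, 0.6],"rot":[0.0, -0.002, 0.001]}]
```

Request:
step_arm:
  moves:
    - {"linear": [-1.5,0,1.3],"rot": [0,0,0],"jaw": 1}
    - {"linear": [-1,0,0.8],"rot": [0,0,0],"jaw": 1}

```text
t: 9.58
tool_pos: [0.4571, -0.2906, 0.0985]
orientation: [3.14, -0.877, 2.577]
wrist_force: [0.1, -0.6, 9.1]
grip_width: 0.023
```

```bash
python3 - <<'E'
from h import *
aim(.049,lin=2)
E
```

```text
axis [ 0.004 -0.003  1.   ] bulb [ 0.4679 -0.2974  0.0509]
t 9.58 p [ 0.4571 -0.2906  0.0985] rpy [ 3.14  -0.877  2.577] q [-0.57  0.89  1.28 -0.    1.86 -1.57] w 0.0230 F [ 0.1 -0.6  9.1]
rows needed 1
[{"linear":[-1.6, 0.2, 1.1],"rot":[0.0, -0.004, 0.001]}]
```

Contact: +9 N upward and the descent has stopped at the seat height. Releasing gently.

Request:
step_arm:
  moves:
    - {"linear": [0,0,0],"rot": [0,0,0],"jaw": 1}
    - {"linear": [0,0,0],"rot": [0,0,0],"jaw": 1}
    - {"linear": [0,0,0],"rot": [0,0,0],"jaw": 0.48}
    - {"linear": [0,0,0],"rot": [0,0,0],"jaw": 0.46}
    - {"linear": [0,0,0],"rot": [0,0,0],"jaw": 0.44}
  squeeze: 10

```text
t: 10.0
tool_pos: [0.4572, -0.2908, 0.098]
orientation: [3.141, -0.876, 2.577]
wrist_force: [-0.6, -0.1, 0.6]
grip_width: 0.0262
```

Request:
step_arm:
  moves:
    - {"linear": [0,0,0],"rot": [0,0,0],"jaw": 0.4}
    - {"linear": [0,0,0],"rot": [0,0,0],"jaw": 0.3}
    - {"linear": [0,0,0],"rot": [0,0,0],"jaw": 0.1}
    - {"linear": [0,0,0],"rot": [0,0,0],"jaw": -0.1}
    - {"linear": [0,0,0],"rot": [0,0,0],"jaw": -0.3}

```text
t: 10.42
tool_pos: [0.4572, -0.2904, 0.0972]
orientation: [3.14, -0.877, 2.577]
wrist_force: [0.3, 0.3, -0.1]
grip_width: 0.0503
```

```bash
python3 - <<'E'
from h import *
aim(.052); cv2.imwrite("pics/w4.png",r.capture("wrist"))
E
```

```text
axis [ 0.003 -0.003  1.   ] bulb [ 0.4681 -0.2972  0.0497]
t 10.42 p [ 0.4572 -0.2904  0.0972] rpy [ 3.14  -0.877  2.577] q [-0.57  0.89  1.28 -0.    1.85 -1.57] w 0.0503 F [ 0.3  0.3 -0.1]
rows needed 1
[{"linear":[1.7, -0.0, -1.6],"rot":[0.001, -0.004, 0.001]}]
```

View pics/w4.png

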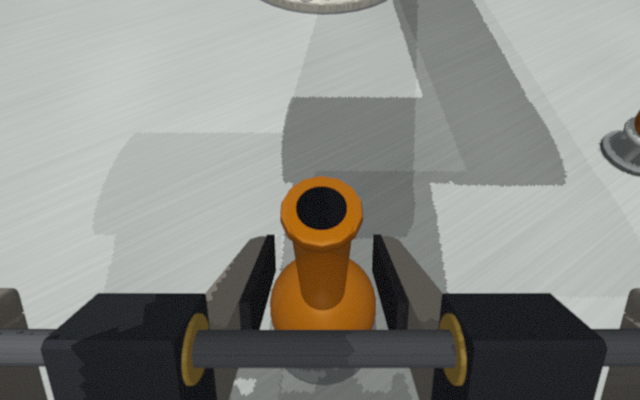

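The flask stands free between the open fingers: mouth at (321,208), bulb around (323,300). Opening fully and backing off along the tool axis.

Request:
step_arm:
  moves:
    - {"linear": [0,0,0],"rot": [0,0,0],"jaw": -0.8}
    - {"linear": [0,0,0],"rot": [0,0,0],"jaw": -0.8}
    - {"linear": [0,0,0],"rot": [0,0,0],"jaw": -0.8}
    - {"linear": [0,0,-6],"rot": [0,0,0],"jaw": -0.8}
    - {"linear": [0,0,-12],"rot": [0,0,0],"jaw": -0.8}

```text
t: 10.88
tool_pos: [0.4679, -0.2971, 0.1083]
orientation: [3.14, -0.88, 2.577]
wrist_force: [-0.0, -0.3, -0.7]
grip_width: 0.0826
```

Request:
step_arm:
  moves:
    - {"linear": [0,0,-25],"rot": [0,0,0],"jaw": -0.8}
    - {"linear": [0,0,-30],"rot": [0,0,0],"jaw": -0.8}
    - {"linear": [0,0,-30],"rot": [0,0,0],"jaw": -0.8}
    - {"linear": [0,0,-30],"rot": [0,0,0],"jaw": -0.8}
    - {"linear": [0,0,-10],"rot": [0,0,0],"jaw": -0.8}

```text
t: 11.3
tool_pos: [0.5518, -0.3506, 0.193]
orientation: [3.14, -0.883, 2.577]
wrist_force: [0.2, 0.2, 0.6]
grip_width: 0.0827
```

```bash
python3 - <<'E'
from h import *
aim(.052,n=1); T,S=cam("top"),cam("scene")
def c(C,n):
    im=r.capture(n); x,y=(int(v) for v in proj(C,[*ST,.08])); x-=35;y-=35
    o=cv2.convertScaleAbs(cv2.resize(im[y:y+70,x:x+70],None,fx=5.5,fy=5.5,interpolation=cv2.INTER_CUBIC),alpha=1.3)
    for z,R0,col in ((.052,.032,(0,255,0)),(.160,.015,(255,255,0))):
        for k in np.linspace(0,2*np.pi,30):
            p=np.array([*ST,z]); 
            if z<.1: # sphere outline
                M=C[1]; u=M.T@np.array([np.cos(k),np.sin(k),0]); d=p+M.T@C[2]; d/=np.linalg.norm(d); u-=u@d*d; p=p+R0*u/np.linalg.norm(u)
            else: p=p+R0*np.array([np.cos(k),np.sin(k),0])
            q=(proj(C,p)-(x,y)+.5)*5.5; cv2.circle(o,tuple(int(v) for v in q),1,col,-1)
    return o
cv2.imwrite("pics/c4.png",np.hstack([c(T,"top"),c(S,"scene")]))
E
```

```text
axis [ 0.008 -0.007  1.   ] bulb [ 0.5624 -0.3573  0.1453]
t 11.30 p [ 0.5518 -0.3506  0.193 ] rpy [ 3.14  -0.883  2.577] q [-0.57  0.98  0.87 -0.    2.18 -1.57] w 0.0827 F [0.2 0.2 0.6]
rows needed 4
[{"linear":[-0.3, -0.0, 36.5],"rot":[0.0, -0.003, 0.0]}]
```

View pics/c4.png

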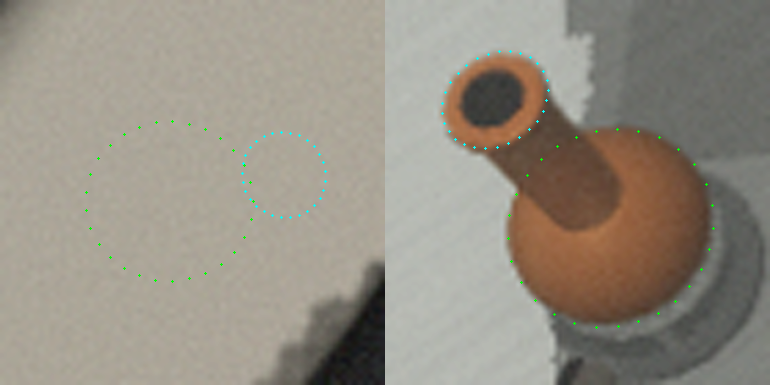

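In the scene view the outlines projected for an ideally seated, upright flask match the real bulb and lip to within about 1 px. The top view is still blocked by the arm. A short pause to settle, then I hand in.

Request:
step_arm:
  moves:
    - {"linear": [0,0,-10],"rot": [0,0,0],"jaw": -0.8}
    - {"linear": [0,0,0],"rot": [0,0,0],"jaw": -0.8}
    - {"linear": [0,0,0],"rot": [0,0,0],"jaw": -0.8}
    - {"linear": [0,0,0],"rot": [0,0,0],"jaw": -0.8}

```text
t: 11.73
tool_pos: [0.5556, -0.3531, 0.195]
orientation: [3.14, -0.888, 2.577]
wrist_force: [-0.2, 0.8, -0.2]
grip_width: 0.0826
```

```bash
python3 -c "
from rig import r
print(r.state()['t'], r.job_done())"
```

```text
the job is handed in; nothing more can be done
11.7333 None
```

I took the large flask off the drying rest by its neck, turned it upright and set it into the empty ring stand. It touched down at about 9 N, then I let go, backed the arm clear and handed the job in at 11.7 s.

- **Seating:** in the last scene view, the outlines for a centred, upright, fully seated flask matched the real bulb and lip to within about 1 px (roughly 2–3 mm). The wrist view after release also showed it standing on its own.
- **Not confirmed:** the arm blocked the top camera, so the final placement was checked from the scene view only. I took no final picture of the small flask. The carry passed about 110 mm above it, and I saw no sign of contact.

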